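# Index the carving turntable and hold a corner block in its fence

### The job

Turn the carving turntable clockwise until it clicks into its detent, the plunger sitting between the two studs (its upright post is the handle). Then set the wooden corner block square against the fence and, with one diagonal push (its sloped back is made for it), press it down on the platter and flush against the fence at the same time; finish while still holding it there with a firm push, the turntable still in its detent. Leave the other tools on the bench as they lie.

Things in the scene. Friction and masses are not known exactly. Their poses are not given: they have to be found in the camera images.
- turntable (a joint): angle of the turntable, rad, growing clockwise from above; starts at 0 to 0.4 (fence and post to the left). Detent at 1.571 (pi/2): a brass spring plunger on the rim drops between two studs of a 5 kg iron block on the bench, 46 mm high, robot side. It stays where left; entering or leaving the detent takes about 1 Nm (9 N at the post); within 0.03 rad it pulls itself in. It can turn on, to 2.2
- platter: round plywood platter of the turntable, 140 mm radius; origin on the turning axis at the top face (47 mm above the bench), x points to the fence and the post, z up; turns with the turntable
- fence: straight wooden fence fixed across the platter, 200 mm long, 50 mm high, 18 mm thick; origin at the foot of the middle of its face, on the platter top, 40 mm from the turning axis; x points into the fence (away from the block), y along it, z up. At the detent its face looks roughly towards the robot (within 0.3 rad)
- post_top (a point): centre of the top of the upright round post behind the fence, 105 mm from the turning axis; wooden knob 26 mm in diameter and 28 mm tall on a steel stem 22 mm in diameter; the top is 90 mm above the platter; x points away from the turning axis
- block: loose wooden corner block, 60 (x) by 100 (y) by 60 mm high, 0.25 kg, on the platter in front of the fence, up to 60 mm off and 0.5 rad askew; origin at the centre of its underside, x to the tall face that goes to the fence. Its back is upright for 30 mm, then slopes at 45 degrees to a flat top 30 mm wide. Friction on the waxed platter 0.3 to 0.45: a diagonal push of 10 to 20 N bears on both
- slope_mid (a point): middle of the block's 45 degree slope (the slope is 42 mm by 100 mm), 15 mm behind the block's origin (-x) and 45 mm above its underside; same axes as the block
- gouge1: bystander: gouge with black handle, 225 mm long, cork on its tip, lying on the bench; origin where handle meets shank
- gouge2: bystander: gouge with wooden handle, as the other
- mallet: bystander: wooden mallet lying flat, head 75 by 110 by 60 mm, handle to -x
- offcut: bystander: plain rectangular wood offcut 90 by 45 by 24 mm on the bench, not the workpiece
- glue: bystander: glue bottle, 60 mm in diameter, 150 mm tall
- pot: bystander: round pot 72 mm in diameter, 90 mm high, with pencils up to 170 mm high
- brush: bystander: bench brush lying on the bench
Things that resemble listed ones, but are neither listed nor needed, are in the scene too. Several things have the shape of the block; the one meant has the colours described above.

How it is judged:
By the outcome, as a careful person would: the job done as asked, in the order asked, and still so for the second after the job is handed in, while the arm keeps its last pose, push and grip.
It also fails if it takes over 53 s, if anything falls off the work surface, if the arm or the gripper's body presses on something with over 40 N, if the wrist force passes 120 N, or if a joint passes its speed limit or range.

### The arm

A 6-joint arm with a two-finger parallel gripper is mounted at the origin on the work surface. World frame = base frame: x ahead of the robot, y to its left, z up, the work surface at z = 0. Lengths are in m, angles in rad, forces in N, time in s.
With the tool pointing down it reaches from about 0.3 to 0.85 m from the base axis. Payload 4.2 kg.
Tool frame: the origin (TCP) lies on the centre line of the jaws, within the pads' length; the fingertips stand 17 mm ahead of it and the grasp point (between the pads) lies 2 mm behind it (nose_length is the distance from the TCP to the fingertips, in m); z points along the fingers, y is the line along which they close (so a half turn about z gives the same grasp; the last joint's range is limited). The gripper opens to 91 mm and grips with 3 to 60 N. Pads are 32 mm wide; open, the fingers measure 118 mm over their backs; the gripper's body (76 mm by 178 mm) begins 60 mm behind the grasp point.
Start: joints at [1.198, 0.32, 1.565, -0, 1.257, -0.02], TCP at [0.199, 0.54, 0.231] pointing down, gripper open.
Joint ranges: [-3.11, 3.11], [-0.84, 2.01], [0.21, 2.61], [-1.34, 4.49], [0.05, 2.63], [-2.56, 2.56]. Speed limits (rad/s): [2.57, 2.57, 3.14, 3.14, 3.14, 3.14].

### API

Orientations are given as a 3x3 rotation matrix whose columns are the frame's x, y, z axes.
In Python, from workcell import * gives the robot as it stands.
- The arm moves only by the tool drive_tool, never from a script. Its argument "series" is a list of rows, each a list of 3 entries, a list of its own where there are three numbers: the shift along the tool's x, y, z as a fraction of full scale, then the turn, a rotation vector about the tool's x, y, z as a fraction of full scale, then the closure, from 0 (fully open) to 1 (shut). A call has 1 to 20 rows; each row shifts and turns the commanded pose from where the row before left it, along the tool's axes as they then stand; what a row does not reach is not made up. Full scale, the value 1, is 0.04 m for a shift and 360 degrees for a turn. A row lasts 1/10 s, in which the tool goes at most 50 mm and 8.59 degrees, less where a joint would pass 70% of its speed; a pose out of reach is approached as far as the arm can. A call with a number of a shift or a turn outside -1 to 1 is refused whole. A call with a gripper value outside its range is refused whole. The fingers move at their own pace and stop on an object; the grip force is fixed at half the most. Time passes only in rows, so rows that do not move let the fingers close. It gives the time, the measured TCP pose, the force, the opening and the grip force at its end, in the units of the state.
- get_state(): the state, without advancing time (a new reading comes with each control period).
- camera(name): name is "scene" or "top"; returns (picture, depth): 480x640x3 uint8, blue, green, red; 480x640 float32, m along the optical axis (not along the pixel's ray), 0 where there is no reading.
- calibration(name): a dict with "fx", "fy", "cx", "cy" (pixels), "R" (3x3) and "t" (3): a world point X has camera coordinates R X + t. Camera axes: x right, y down, z forward; pixel columns grow to the right and rows downward; lengths in m; the calibration is good to about 2 mm. A picture is of the moment at which its call begins. calibration takes no time and is no camera call.
- close_job(): hands the job in; it is judged then, once.
The state is a dict: "time_s": time; "joints": joint angles; "qvel": joint speeds; "joint_torque": joint torques, N m; "tool_pos": TCP position; "orientation": TCP orientation; "wrist_force": force on the tool from outside, world axes, zero at the start; "torque": the same for the moment, N m; "opening": finger opening in m; "gripper_force": force on a finger pad.
Only numpy, scipy, OpenCV 4.12 (cv2) and the standard library are available. Lean on these libraries where they do the work, as an engineer would, in place of code of your own. Each camera call takes 0.05 s, during which the arm holds its last target. There are 200 camera calls.

## Working session

There is one attempt and no reset: what is moved stays moved. The work goes in short steps, Python scripts to look and compute and a tool call to move; the robot and the scene stay as the last step left them, time stands still between calls to the robot, and variables do not carry over. Pictures are saved under pics/ and viewed, at most 10 in all, crops included, and the job is handed in when it is done.

Besides the shell and the picture viewer there is one more tool, called after "Call:" by a JSON object that holds its "method" and its "body". drive_tool: Moves the arm, as the interface text tells. Its arguments: {"type":"object","properties":{"series":{"type":"array"}},"required":["series"]}

```bash
mkdir -p pics; cat > h.py <<'E'
from workcell import *
import numpy as np, cv2
def snap(n,f):
    p,d=camera(n); cv2.imwrite('pics/'+f+'.png',p); np.save('pics/'+f+'.npy',d); return p,d
def w(n,d,u,v):
    c=calibration(n); z=d[v,u]; X=np.array([(u-c['cx'])/c['fx']*z,(v-c['cy'])/c['fy']*z,z]); return np.array(c['R']).T@(X-np.array(c['t']))
def cloud(n,d):
    c=calibration(n); v,u=np.indices(d.shape); X=np.stack([(u-c['cx'])/c['fx']*d,(v-c['cy'])/c['fy']*d,d],-1); return (X-np.array(c['t']))@np.array(c['R'])
E
python3 - <<'E'
from h import *
snap('top','t0');snap('scene','s0')
for n in('top','scene'):
    c=calibration(n);print(n,-np.array(c['R']).T@c['t'],c['fx'])
print(get_state())
E
```

```text
top [0.42256538 0.00802402 1.21135713] 464.861250354522
scene [1.09539806 0.63197237 0.71121794] 440.11686948858767
{'time_s': 0.1, 'joints': array([ 1.19803748e+00,  3.20209803e-01,  1.56551450e+00,  5.09408549e-06,
        1.25744263e+00, -2.00080939e-02]), 'qvel': array([ 1.71935342e-03, -1.23904334e-03, -3.90644738e-03, -4.11003026e-04,
        2.87605051e-05,  1.65258512e-03]), 'joint_torque': array([-6.30479226e-04, -4.13333881e+01, -2.32507306e+01,  7.29721296e-02,
        4.23437124e-02, -4.30954344e-05]), 'tool_pos': array([0.1984996 , 0.53920059, 0.2302313 ]), 'orientation': array([[-9.38425378e-01,  3.45481512e-01, -5.77845742e-04],
       [ 3.45481994e-01,  9.38424236e-01, -1.46440700e-03],
       [ 3.63389028e-05, -1.57387199e-03, -9.99998761e-01]]), 'wrist_force': array([ 0.36112708, -0.11447266, -0.4895366 ]), 'torque': array([ 0.0312677 , -0.00363335, -0.02138992]), 'gripper_force': 0.0, 'opening': 0.09126345934009239}
```

View pics/t0.png

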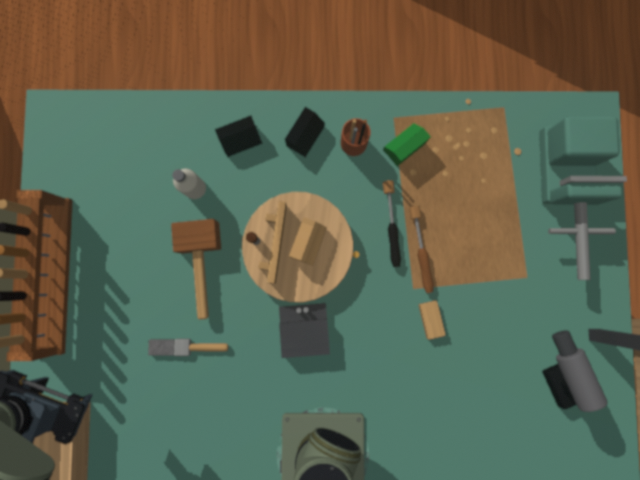

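View pics/s0.png

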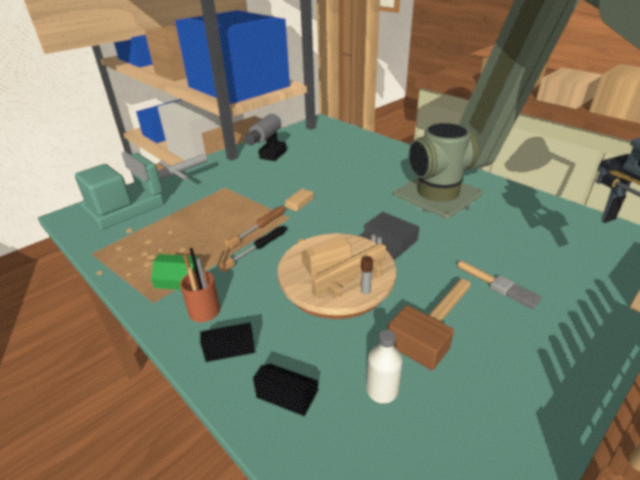

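```bash
python3 - <<'E'
from h import *
p=cv2.imread('pics/t0.png');d=np.load('pics/t0.npy')
c=cv2.resize(p[180:330,220:420],None,fx=4,fy=4,interpolation=cv2.INTER_CUBIC);cv2.imwrite('pics/c0.png',c)
W=cloud('top',d)
m=(abs(W[...,2]-.047)<.004); m[:180]=0;m[360:]=0;m[:,:230]=0;m[:,370:]=0
u8=m.astype('uint8')
pts=W[m][:,:2]; print('platter',pts.min(0),pts.max(0))
cc,r=cv2.minEnclosingCircle(pts.astype('float32'));print(cc,r)
cc=np.array(cc)
R=np.linalg.norm(W[...,:2]-cc,axis=-1)
for n,lo,hi,rm in(('post',.125,.145,.15),('fencetop',.09,.103,.13),('blocktop',.104,.112,.11),('blk2',.085,.125,.11)):
    k=(abs(W[...,2]-(lo+hi)/2)<(hi-lo)/2)&(R<rm)
    q=W[k]; v,u=np.nonzero(k)
    if len(q): print(n,len(q),q.mean(0),q[:,2].min(),q[:,2].max(),cv2.minAreaRect(q[:,:2].astype('float32')),u.mean(),v.mean())
for u,v in((357,254),(296,311),(306,310),(252,238),(310,240),(300,236),(318,240),(305,340)): print(u,v,w('top',d,u,v))
E
```

```text
platter [ 0.24825076 -0.08036302] [0.66369128 0.20425505]
(0.45447859168052673, 0.0638318657875061) 0.20946520566940308
post 98 [0.53779664 0.16818581 0.13575998] 0.12777310968824662 0.14010904731750104 ((0.5385633707046509, 0.1683860421180725), (0.023980658501386642, 0.023603709414601326), 2.6371335983276367) 251.09183673469389 236.24489795918367
fencetop 719 [0.51219265 0.08678216 0.09663959] 0.09008248865241326 0.10296962006020091 ((0.5225809216499329, 0.08338526636362076), (0.12004610896110535, 0.17813295125961304), 30.712129592895508) 287.1710709318498 248.6884561891516
blocktop 382 [0.52626911 0.05317178 0.10682159] 0.10400393351619044 0.11149807522742906 ((0.525833249092102, 0.05257466435432434), (0.03507111966609955, 0.07644956558942795), 69.87723541259766) 301.0235602094241 242.4633507853403
blk2 1101 [0.51161388 0.07153603 0.09975303] 0.08500836139665752 0.11379093329456645 ((0.4953671097755432, 0.07053534686565399), (0.11282853782176971, 0.14016366004943848), 82.8804702758789) 293.45231607629427 248.80108991825614
357 254 [ 0.50388471 -0.08602053  0.03509724]
296 311 [0.35942486 0.06851453 0.01993906]
306 310 [0.36332798 0.04233982 0.04625629]
252 238 [0.53327685 0.16542142 0.13980345]
310 240 [0.53265253 0.03188875 0.10215266]
300 236 [0.54189398 0.05577679 0.10538642]
318 240 [0.53454858 0.0127882  0.08347793]
305 340 [0.28997227 0.04440608 0.04814758]
```

View pics/c0.png

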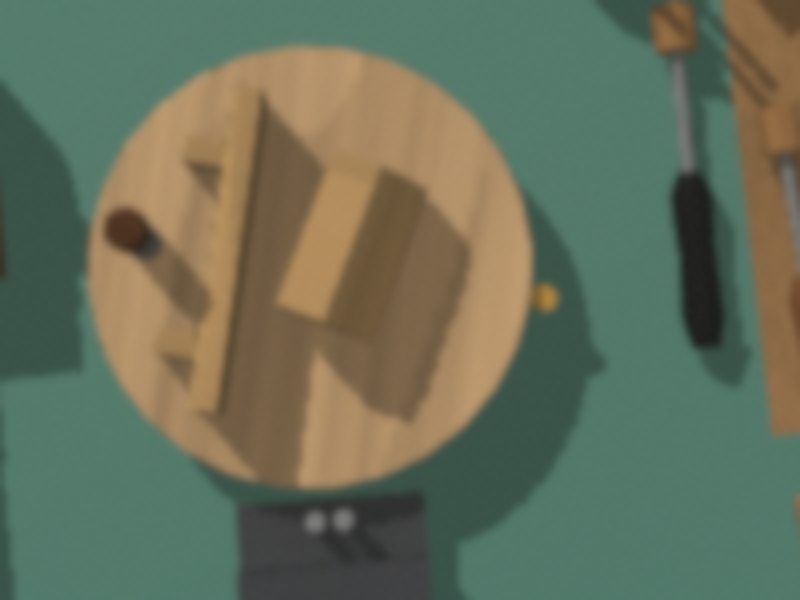

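The crop shows the platter centred at about pixel (297.5, 247), with the post knob at (251, 237), the plunger at (357, 254) and the studs at about (302, 310).

Block-shaped candidates are wooden on the platter (306, 240), black (239, 136), black (305, 131) and green (406, 145). The wooden one on the platter fits the description: its tall face is towards the fence and its slope faces away.

I'll grip the post knob and turn it along the arc.

```bash
cat >> h.py <<'E'
from scipy.spatial.transform import Rotation as Ro
def Rdown(yaw): # tool z down, y at given yaw
    y=np.array([np.cos(yaw),np.sin(yaw),0]);z=np.array([0,0,-1.]);return np.c_[np.cross(y,z),y,z]
def rows(way,grip,start=None):
    "way: list of (pos,R); one row each"
    s=get_state();p,R=(s['tool_pos'],s['orientation']) if start is None else start
    p=np.array(p);R=np.array(R);out=[]
    for q,Q in way:
        sh=np.round(R.T@(np.array(q)-p)/.04,3); tn=np.round(Ro.from_matrix(R.T@Q).as_rotvec()/(2*np.pi),4)
        p=p+R@sh*.04; R=R@Ro.from_rotvec(tn*2*np.pi).as_matrix()
        out.append([sh.tolist(),tn.tolist(),grip])
    print(str(out).replace(' ',''));return p,R
def line(p0,R0,p1,R1,n):
    rv=Ro.from_matrix(np.array(R0).T@R1).as_rotvec()
    return [(np.array(p0)+(np.array(p1)-p0)*i/n,R0@Ro.from_rotvec(rv*i/n).as_matrix()) for i in range(1,n+1)]
C=np.array([.5235,.0633]); PT=np.array([.5385,.1684])
E
python3 - <<'E'
from h import *
s=get_state();p=s['tool_pos'];R=s['orientation']
rows(line(p,R,[*PT,.2],Rdown(np.radians(-8.2)),16),0.3)
E
```

```text
[[[-0.699,-0.36,0.048],[-0.0,0.0,0.0135],0.3],[[-0.726,-0.3,0.048],[-0.0,0.0,0.0136],0.3],[[-0.75,-0.236,0.047],[-0.0,0.0,0.0135],0.3],[[-0.767,-0.172,0.048],[-0.0,0.0,0.0136],0.3],[[-0.779,-0.106,0.048],[-0.0001,0.0001,0.0135],0.3],[[-0.785,-0.04,0.047],[0.0,-0.0,0.0135],0.3],[[-0.786,0.027,0.047],[0.0,-0.0,0.0136],0.3],[[-0.78,0.094,0.048],[-0.0,-0.0,0.0135],0.3],[[-0.77,0.159,0.047],[-0.0,-0.0,0.0136],0.3],[[-0.753,0.225,0.047],[-0.0,0.0,0.0135],0.3],[[-0.731,0.288,0.047],[-0.0,0.0,0.0135],0.3],[[-0.705,0.349,0.048],[-0.0001,0.0,0.0136],0.3],[[-0.672,0.407,0.047],[0.0,0.0,0.0135],0.3],[[-0.635,0.463,0.048],[0.0,0.0001,0.0136],0.3],[[-0.594,0.516,0.047],[0.0,-0.0,0.0135],0.3],[[-0.547,0.564,0.047],[-0.0,-0.0,0.0135],0.3]]
```

Call:
{"method": "drive_tool", "body": {"series": [[[-0.7,-0.36,0.05],[0,0,0.0135],0.3],[[-0.73,-0.3,0.05],[0,0,0.0135],0.3],[[-0.75,-0.24,0.05],[0,0,0.0135],0.3],[[-0.77,-0.17,0.05],[0,0,0.0135],0.3],[[-0.78,-0.11,0.05],[0,0,0.0135],0.3],[[-0.785,-0.04,0.05],[0,0,0.0135],0.3],[[-0.785,0.03,0.05],[0,0,0.0135],0.3],[[-0.78,0.09,0.05],[0,0,0.0135],0.3],[[-0.77,0.16,0.05],[0,0,0.0135],0.3],[[-0.75,0.225,0.05],[0,0,0.0135],0.3],[[-0.73,0.29,0.05],[0,0,0.0135],0.3],[[-0.705,0.35,0.05],[0,0,0.0135],0.3],[[-0.67,0.41,0.05],[0,0,0.0135],0.3],[[-0.635,0.46,0.05],[0,0,0.0135],0.3],[[-0.59,0.52,0.05],[0,0,0.0135],0.3],[[-0.55,0.56,0.05],[0,0,0.0135],0.3],[[0,0,0],[0,0,0],0.3],[[0,0,0],[0,0,0],0.3]]}}

```text
time_s: 1.9
tool_pos: [0.5393, 0.169, 0.1984]
orientation: [[0.139, 0.99, -0.002], [0.99, -0.139, 0.0], [-0.0, -0.002, -1.0]]
wrist_force: [0.8, -0.5, -0.1]
opening: 0.0639
gripper_force: 0.0
```

Call:
{"method": "drive_tool", "body": {"series": [[[0,0,0.46],[0,0,0],0.3],[[0,0,0.46],[0,0,0],0.3],[[0,0,0.46],[0,0,0],0.3],[[0,0,0.46],[0,0,0],0.3],[[0,0,0],[0,0,0],0.3],[[0,0,0],[0,0,0],0.75],[[0,0,0],[0,0,0],0.75],[[0,0,0],[0,0,0],0.8],[[0,0,0],[0,0,0],0.8],[[0,0,0],[0,0,0],0.8],[[0,0,0],[0,0,0],0.8]]}}

```text
time_s: 3.0
tool_pos: [0.5393, 0.1697, 0.1258]
orientation: [[0.139, 0.99, -0.0], [0.99, -0.139, 0.001], [0.001, -0.0, -1.0]]
wrist_force: [-2.6, 0.3, 2.1]
opening: 0.0255
gripper_force: 30.0
```

Call:
{"method": "drive_tool", "body": {"series": [[[-0.003,0.131,0],[0,0,0.008],0.8],[[-0.003,0.131,0],[0,0,0.008],0.8],[[-0.003,0.131,0],[0,0,0.008],0.8],[[-0.003,0.131,0],[0,0,0.008],0.8],[[-0.003,0.131,0],[0,0,0.008],0.8],[[-0.003,0.131,0],[0,0,0.008],0.8],[[-0.003,0.131,0],[0,0,0.008],0.8],[[-0.003,0.131,0],[0,0,0.008],0.8],[[-0.003,0.131,0],[0,0,0.008],0.8],[[-0.003,0.131,0],[0,0,0.008],0.8],[[-0.003,0.131,0],[0,0,0.008],0.8],[[-0.003,0.131,0],[0,0,0.008],0.8],[[-0.003,0.131,0],[0,0,0.008],0.8],[[-0.003,0.131,0],[0,0,0.008],0.8],[[-0.003,0.131,0],[0,0,0.008],0.8],[[-0.003,0.131,0],[0,0,0.008],0.8]]}}

```text
time_s: 4.6
tool_pos: [0.6091, 0.1267, 0.1257]
orientation: [[0.81, 0.586, -0.001], [0.586, -0.81, -0.001], [-0.002, 0.0, -1.0]]
wrist_force: [-2.3, -1.3, 4.0]
opening: 0.0251
gripper_force: 30.0
```

```bash
python3 - <<'E'
from h import *
snap('top','t1')
s=get_state();print(s['tool_pos'],s['wrist_force'],s['joints'],np.arctan2(*(s['tool_pos'][:2]-C)))
E
```

```text
[0.6096921  0.12591102 0.12570956] [-1.71473351 -4.62497327  4.05510506] [ 0.18612283  0.47262457  1.60048628 -0.00210117  1.06941013  1.13375868] 0.9425628324296373
```

Call:
{"method": "drive_tool", "body": {"series": [[[-0.003,0.131,0],[0,0,0.008],0.8],[[-0.003,0.131,0],[0,0,0.008],0.8],[[-0.003,0.131,0],[0,0,0.008],0.8],[[-0.003,0.131,0],[0,0,0.008],0.8],[[-0.003,0.131,0],[0,0,0.008],0.8],[[-0.003,0.131,0],[0,0,0.008],0.8],[[-0.003,0.131,0],[0,0,0.008],0.8],[[-0.003,0.131,0],[0,0,0.008],0.8],[[0,0,0],[0,0,0],0.8]]}}

```text
time_s: 5.55
tool_pos: [0.6264, 0.0883, 0.1257]
orientation: [[0.975, 0.224, -0.001], [0.224, -0.975, -0.002], [-0.002, 0.002, -1.0]]
wrist_force: [-3.9, -4.4, 4.4]
opening: 0.0252
gripper_force: 30.0
```

```bash
python3 - <<'E'
from h import *
p,d=snap('top','t2')
cv2.imwrite('pics/c2.png',cv2.resize(p[240:340,240:370],None,fx=6,fy=6,interpolation=cv2.INTER_CUBIC))
s=get_state();print(s['tool_pos'],s['wrist_force'],np.arctan2(*(s['tool_pos'][:2]-[.5247,.065])))
E
```

```text
[0.62635297 0.08849167 0.12570855] [-3.97233938 -3.66838521  3.98420337] 1.3436865539867937
```

View pics/c2.png

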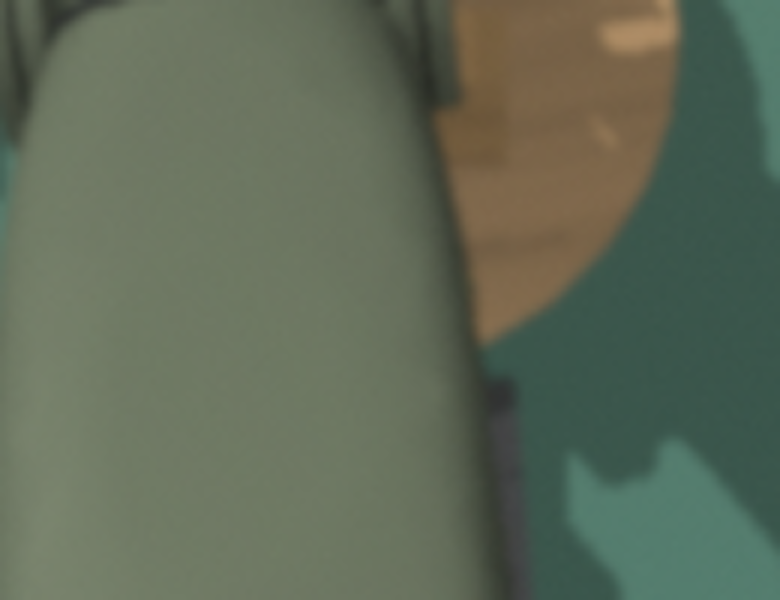

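The arm hides the studs, so I'll go by force in small steps.

Call:
{"method": "drive_tool", "body": {"series": [[[-0.002,0.066,0],[0,0,0.004],0.8],[[-0.002,0.066,0],[0,0,0.004],0.8],[[0,0,0],[0,0,0],0.8]]}}

```text
time_s: 5.9
tool_pos: [0.6272, 0.0849, 0.1257]
orientation: [[0.985, 0.175, -0.001], [0.175, -0.985, 0.001], [-0.001, -0.001, -1.0]]
wrist_force: [-2.9, 0.1, 5.6]
opening: 0.0256
gripper_force: 30.0
```

Call:
{"method": "drive_tool", "body": {"series": [[[-0.002,0.066,0],[0,0,0.004],0.8],[[0,0,0],[0,0,0],0.8]]}}

```text
time_s: 6.1
tool_pos: [0.6273, 0.0832, 0.1257]
orientation: [[0.989, 0.15, -0.002], [0.15, -0.989, 0.002], [-0.001, -0.002, -1.0]]
wrist_force: [-3.7, 2.4, 5.0]
opening: 0.0252
gripper_force: 30.0
```

Call:
{"method": "drive_tool", "body": {"series": [[[-0.002,0.066,0],[0,0,0.004],0.8],[[0,0,0],[0,0,0],0.8]]}}

```text
time_s: 6.3
tool_pos: [0.6279, 0.0798, 0.1257]
orientation: [[0.992, 0.125, -0.001], [0.125, -0.992, 0.001], [-0.001, -0.001, -1.0]]
wrist_force: [-4.0, -1.0, 4.4]
opening: 0.0254
gripper_force: 30.0
```

Call:
{"method": "drive_tool", "body": {"series": [[[-0.001,0.04,0],[0,0,0.0024],0.8],[[0,0,0],[0,0,0],0.8]]}}

```text
time_s: 6.5
tool_pos: [0.6281, 0.0776, 0.1257]
orientation: [[0.994, 0.11, -0.001], [0.11, -0.994, -0.0], [-0.001, -0.0, -1.0]]
wrist_force: [-4.1, -1.9, 5.5]
opening: 0.0252
gripper_force: 30.0
```

Call:
{"method": "drive_tool", "body": {"series": [[[-0.001,0.04,0],[0,0,0.0024],0.8],[[0,0,0],[0,0,0],0.8]]}}

```text
time_s: 6.7
tool_pos: [0.6284, 0.0755, 0.1257]
orientation: [[0.996, 0.094, -0.001], [0.094, -0.996, -0.001], [-0.001, 0.001, -1.0]]
wrist_force: [-3.6, -4.0, 5.2]
opening: 0.0254
gripper_force: 30.0
```

Call:
{"method": "drive_tool", "body": {"series": [[[-0.001,0.04,0],[0,0,0.0024],0.8],[[0,0,0],[0,0,0],0.8]]}}

```text
time_s: 6.9
tool_pos: [0.6285, 0.0737, 0.1257]
orientation: [[0.997, 0.079, -0.001], [0.079, -0.997, -0.001], [-0.001, 0.001, -1.0]]
wrist_force: [-3.7, -4.7, 5.0]
opening: 0.025
gripper_force: 30.0
```

Call:
{"method": "drive_tool", "body": {"series": [[[-0.001,0.04,0],[0,0,0.0024],0.8],[[0,0,0],[0,0,0],0.8]]}}

```text
time_s: 7.1
tool_pos: [0.6286, 0.0733, 0.1257]
orientation: [[0.998, 0.064, -0.001], [0.064, -0.998, 0.001], [-0.001, -0.001, -1.0]]
wrist_force: [-3.2, -1.0, 5.6]
opening: 0.0256
gripper_force: 30.0
```

Call:
{"method": "drive_tool", "body": {"series": [[[0,0,0],[0,0,0],0.3],[[0,0,0],[0,0,0],0.3],[[0,0,0],[0,0,0],0.3],[[0,0,0],[0,0,0],0.3],[[0,0,-0.5],[0,0,0],0.3],[[0,0,-0.7],[0,0,0],0.3],[[0,0,-0.9],[0,0,0],0.3],[[0,0,-0.9],[0,0,0],0.3],[[-0.5,0.8,-0.1],[0,0,0],0.3],[[-0.5,0.8,0],[0,0,0],0.3],[[-0.5,0.8,0],[0,0,0],0.3],[[-0.5,0.8,0],[0,0,0],0.3],[[-0.5,0.8,0],[0,0,0],0.3],[[-0.5,0.8,0],[0,0,0],0.3],[[-0.5,0.8,0],[0,0,0],0.3],[[-0.5,0.8,0],[0,0,0],0.3],[[0,0,0],[0,0,0],0.3]]}}

```text
time_s: 8.8
tool_pos: [0.4841, -0.1961, 0.2494]
orientation: [[0.998, 0.06, -0.0], [0.06, -0.998, -0.001], [-0.001, 0.001, -1.0]]
wrist_force: [0.3, 0.7, 0.2]
opening: 0.0638
gripper_force: 0.0
```

```bash
python3 - <<'E'
from h import *
p,d=snap('top','t3')
cv2.imwrite('pics/c3.png',cv2.resize(p[180:320,220:400],None,fx=4.3,fy=4.3,interpolation=cv2.INTER_CUBIC))
W=cloud('top',d); C=np.array([.5247,.065]);R=np.linalg.norm(W[...,:2]-C,axis=-1)
k=(W[...,2]>.127)&(W[...,2]<.15)&(R<.14);q=W[k];print('post',len(q),q.mean(0),np.arctan2(*(q.mean(0)[:2]-C)))
k=(W[...,2]>.103)&(W[...,2]<.115)&(R<.1)&(W[...,0]<.56);v,u=np.nonzero(k);q=W[k]
print('top',len(q),q.mean(0),cv2.minAreaRect(q[:,:2].astype('float32')))
E
```

```text
post 96 [0.62793289 0.07299469 0.13573754] 1.4935073284160445
top 564 [0.5115515  0.04901687 0.10643491] ((0.5167440176010132, 0.07194456458091736), (0.14863154292106628, 0.04621557518839836), 74.60325622558594)
```

View pics/c3.png

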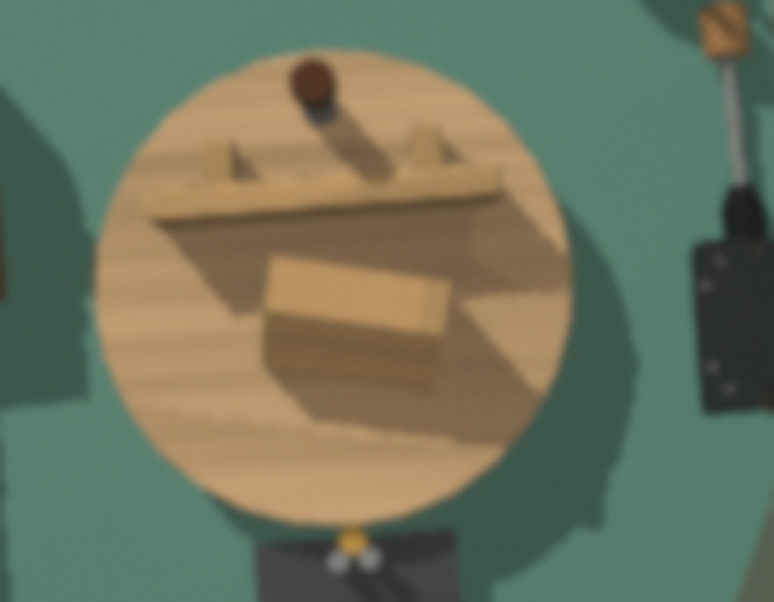

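The plunger at crop (353, 541) sits midway between the studs at (339, 560) and (370, 558), so the turntable is in its detent. The wooden block is about 37 mm off the fence and about 0.2 rad askew. I'll push it square from its upright back with two open fingers, tool down.

```bash
cat >> h.py <<'E'
C=np.array([.5247,.065]); A=.077; n=np.array([np.cos(A),np.sin(A)]); t=np.array([np.sin(A),-np.cos(A)])
Rd=Rdown(A-np.pi/2)
def P(a,b,z): return np.array([*(C+a*n+b*t),z])
E
python3 - <<'E'
from h import *
s=get_state();p=s['tool_pos'];R=s['orientation']
e=rows(line(p,R,P(-.105,.011,.25),Rd,9),.3)
e=rows(line(*e,P(-.105,.011,.072),Rd,6),.3,e)
e=rows(line(*e,P(-.036,.011,.072),Rd,14),.3,e)
E
```

```text
[[[-0.138,-0.677,-0.002],[-0.0,-0.0,-0.0003],0.3],[[-0.136,-0.678,-0.001],[-0.0,-0.0,-0.0003],0.3],[[-0.135,-0.678,-0.002],[-0.0,-0.0,-0.0003],0.3],[[-0.134,-0.678,-0.002],[-0.0,-0.0,-0.0002],0.3],[[-0.133,-0.678,-0.002],[-0.0,-0.0,-0.0003],0.3],[[-0.132,-0.678,-0.001],[-0.0,-0.0,-0.0003],0.3],[[-0.13,-0.679,-0.002],[-0.0,-0.0001,-0.0003],0.3],[[-0.129,-0.679,-0.002],[-0.0,0.0,-0.0003],0.3],[[-0.128,-0.679,-0.001],[-0.0,0.0,-0.0003],0.3]]
[[[0.0,0.0,0.742],[-0.0,0.0,0.0],0.3],[[0.0,0.0,0.741],[-0.0,0.0,0.0],0.3],[[0.0,0.0,0.742],[-0.0,0.0,0.0],0.3],[[0.0,0.0,0.742],[-0.0,0.0,0.0],0.3],[[0.0,0.0,0.741],[-0.0,0.0,0.0],0.3],[[0.0,0.0,0.742],[-0.0,0.0,0.0],0.3]]
[[[0.123,0.0,-0.0],[-0.0,0.0,0.0],0.3],[[0.123,0.0,-0.0],[-0.0,0.0,0.0],0.3],[[0.124,0.0,-0.0],[-0.0,0.0,0.0],0.3],[[0.123,0.0,-0.0],[-0.0,0.0,0.0],0.3],[[0.123,0.0,-0.0],[-0.0,0.0,0.0],0.3],[[0.123,0.0,-0.0],[-0.0,0.0,0.0],0.3],[[0.124,0.0,-0.0],[-0.0,0.0,0.0],0.3],[[0.123,0.0,-0.0],[-0.0,0.0,0.0],0.3],[[0.123,0.0,-0.0],[-0.0,0.0,0.0],0.3],[[0.123,0.0,-0.0],[-0.0,0.0,0.0],0.3],[[0.124,0.0,-0.0],[-0.0,0.0,0.0],0.3],[[0.123,0.0,-0.0],[-0.0,0.0,0.0],0.3],[[0.123,0.0,-0.0],[-0.0,0.0,0.0],0.3],[[0.123,0.0,-0.0],[-0.0,0.0,0.0],0.3]]
```

Call:
{"method": "drive_tool", "body": {"series": [[[-0.133,-0.678,0],[0,0,-0.0003],0.3],[[-0.133,-0.678,0],[0,0,-0.0003],0.3],[[-0.133,-0.678,0],[0,0,-0.0003],0.3],[[-0.133,-0.678,0],[0,0,-0.0003],0.3],[[-0.133,-0.678,0],[0,0,-0.0003],0.3],[[-0.133,-0.678,0],[0,0,-0.0003],0.3],[[-0.133,-0.678,0],[0,0,-0.0003],0.3],[[-0.133,-0.678,0],[0,0,-0.0003],0.3],[[-0.133,-0.678,0],[0,0,-0.0003],0.3],[[0,0,0.74],[0,0,0],0.3],[[0,0,0.74],[0,0,0],0.3],[[0,0,0.74],[0,0,0],0.3],[[0,0,0.74],[0,0,0],0.3],[[0,0,0.74],[0,0,0],0.3],[[0,0,0.7],[0,0,0],0.3],[[0,0,0],[0,0,0],0.3]]}}

```text
time_s: 10.45
tool_pos: [0.4181, 0.0479, 0.0707]
orientation: [[0.997, 0.082, -0.007], [0.082, -0.997, -0.0], [-0.007, -0.0, -1.0]]
wrist_force: [-0.6, 0.5, -0.0]
opening: 0.0643
gripper_force: 0.0
```

Call:
{"method": "drive_tool", "body": {"series": [[[0.12,0,0],[0,0,0],0.3],[[0.12,0,0],[0,0,0],0.3],[[0.12,0,0],[0,0,0],0.3],[[0.12,0,0],[0,0,0],0.3],[[0.12,0,0],[0,0,0],0.3],[[0.12,0,0],[0,0,0],0.3],[[0.12,0,0],[0,0,0],0.3],[[0.12,0,0],[0,0,0],0.3],[[0.12,0,0],[0,0,0],0.3],[[0.12,0,0],[0,0,0],0.3],[[0.12,0,0],[0,0,0],0.3],[[0.12,0,0],[0,0,0],0.3],[[0,0,0],[0,0,0],0.3]]}}

```text
time_s: 11.75
tool_pos: [0.479, 0.0519, 0.0734]
orientation: [[0.997, 0.081, 0.001], [0.081, -0.997, 0.0], [0.001, -0.0, -1.0]]
wrist_force: [0.2, -0.1, -0.0]
opening: 0.0635
gripper_force: 0.0
```

```bash
python3 - <<'E'
from h import *
s=get_state();q=s['tool_pos'];print(q,(q[:2]-C)@n,(q[:2]-C)@t,s['wrist_force'])
E
```

```text
[0.47903449 0.05187181 0.07339959] -0.04654007043016129 0.009576516697778783 [ 0.19103318 -0.1132879  -0.00997902]
```

Call:
{"method": "drive_tool", "body": {"series": [[[0.08,0,0],[0,0,0],0.3],[[0.08,0,0],[0,0,0],0.3],[[0,0,0],[0,0,0],0.3]]}}

```text
time_s: 12.05
tool_pos: [0.4849, 0.0524, 0.0734]
orientation: [[0.997, 0.081, 0.001], [0.081, -0.997, 0.0], [0.001, -0.0, -1.0]]
wrist_force: [-0.1, -2.0, -0.5]
opening: 0.064
gripper_force: 0.0
```

Call:
{"method": "drive_tool", "body": {"series": [[[0.05,0,0],[0,0,0],0.3],[[0,0,0],[0,0,0],0.3]]}}

```text
time_s: 12.25
tool_pos: [0.4863, 0.0525, 0.0733]
orientation: [[0.997, 0.081, -0.0], [0.081, -0.997, 0.0], [-0.0, -0.0, -1.0]]
wrist_force: [-0.0, 0.1, 0.0]
opening: 0.0639
gripper_force: 0.3
```

Call:
{"method": "drive_tool", "body": {"series": [[[0.05,0,0],[0,0,0],0.3],[[0,0,0],[0,0,0],0.3]]}}

```text
time_s: 12.45
tool_pos: [0.4863, 0.0525, 0.073]
orientation: [[0.997, 0.081, -0.005], [0.081, -0.997, -0.0], [-0.005, -0.0, -1.0]]
wrist_force: [-5.1, -0.3, 2.6]
opening: 0.0636
gripper_force: 2.5
```

The block stopped against the fence at about 5 N. Next I'll back off, tilt the tool 45° to a standoff in front of the slope, and check the block.

```bash
cat >> h.py <<'E'
R45=Rd@Ro.from_euler('y',45,degrees=True).as_matrix()
E
python3 - <<'E'
from h import *
s=get_state();p=s['tool_pos'];R=s['orientation']
e=rows(line(p,R,P(-.085,.0096,.073),Rd,3),.3)
e=rows(line(*e,P(-.085,.0096,.165),Rd@Ro.from_euler('y',0,degrees=True).as_matrix(),3),.3,e)
e=rows(line(*e,P(-.05,.0096,.13),R45,8),.3,e)
E
```

```text
[[[-0.382,-0.001,0.002],[-0.0,0.0002,0.0002],0.3],[[-0.381,-0.0,0.001],[-0.0,0.0003,0.0002],0.3],[[-0.382,-0.0,0.001],[-0.0,0.0002,0.0002],0.3]]
[[[-0.0,-0.0,-0.767],[-0.0,0.0,0.0],0.3],[[-0.0,-0.0,-0.767],[-0.0,0.0,0.0],0.3],[[-0.001,-0.001,-0.766],[-0.0,0.0,0.0],0.3]]
[[[0.109,0.0,0.109],[-0.0,0.0156,0.0],0.3],[[0.099,0.0,0.12],[-0.0,0.0157,0.0],0.3],[[0.086,0.0,0.128],[-0.0,0.0156,0.0],0.3],[[0.073,0.0,0.137],[-0.0,0.0156,0.0],0.3],[[0.059,0.0,0.143],[-0.0,0.0156,0.0],0.3],[[0.045,0.001,0.148],[-0.0,0.0157,0.0],0.3],[[0.03,-0.0,0.151],[-0.0,0.0156,0.0],0.3],[[0.016,-0.0,0.154],[-0.0001,0.0156,0.0],0.3]]
```

Call:
{"method": "drive_tool", "body": {"series": [[[-0.38,0,0],[0,0,0],0.3],[[-0.38,0,0],[0,0,0],0.3],[[-0.38,0,0],[0,0,0],0.3],[[0,0,-0.77],[0,0,0],0.3],[[0,0,-0.77],[0,0,0],0.3],[[0,0,-0.77],[0,0,0],0.3],[[0,0.8,0],[0,0.0156,0],0.3],[[0,0.8,0],[0,0.0156,0],0.3],[[0,0.8,0],[0,0.0156,0],0.3],[[0,0.8,0],[0,0.0156,0],0.3],[[0,0.8,0],[0,0.0156,0],0.3],[[0,0.8,0],[0,0.0156,0],0.3],[[0,0,0],[0,0.0156,0],0.3],[[0,0,0],[0,0.0158,0],0.3],[[0,0,0],[0,0,0],0.3]]}}

```text
time_s: 13.95
tool_pos: [0.4566, -0.1113, 0.1634]
orientation: [[0.801, 0.096, 0.592], [0.062, -0.995, 0.077], [0.596, -0.025, -0.803]]
wrist_force: [0.3, -0.2, 0.0]
opening: 0.0639
gripper_force: 0.0
```

```bash
python3 - <<'E'
from h import *
p,d=snap('top','t4')
cv2.imwrite('pics/c4.png',cv2.resize(p[180:320,220:400],None,fx=4.3,fy=4.3,interpolation=cv2.INTER_CUBIC))
W=cloud('top',d);r=np.linalg.norm(W[...,:2]-C,axis=-1)
k=(W[...,2]>.127)&(W[...,2]<.15)&(r<.14);q=W[k];print('post',len(q),q.mean(0),np.arctan2(*(q.mean(0)[:2]-C)))
k=(W[...,2]>.103)&(W[...,2]<.115)&(r<.1)&(W[...,0]<.57);q=np.median(W[k],0);print(k.sum(),q,(q[:2]-C)@n,(q[:2]-C)@t)
s=get_state();q=s['tool_pos'];print((q[:2]-C)@n,(q[:2]-C)@t,q[2],s['orientation'].round(3),s['wrist_force'],s['joints'])
E
```

```text
post 99 [0.62795859 0.07312438 0.13550952] 1.4922781605963484
560 [0.54856599 0.05933724 0.1062316 ] 0.023359674510934313 0.007481849778042945
-0.08058912330368541 0.17085369957577326 0.16406101793983102 [[ 0.8    0.097  0.592]
 [ 0.063 -0.995  0.077]
 [ 0.596 -0.024 -0.803]] [ 0.55605937 -0.9973804  -0.59538729] [-0.50638087  0.03920848  2.31393754  0.99320557  0.43640175  0.12919754]
```

View pics/c4.png

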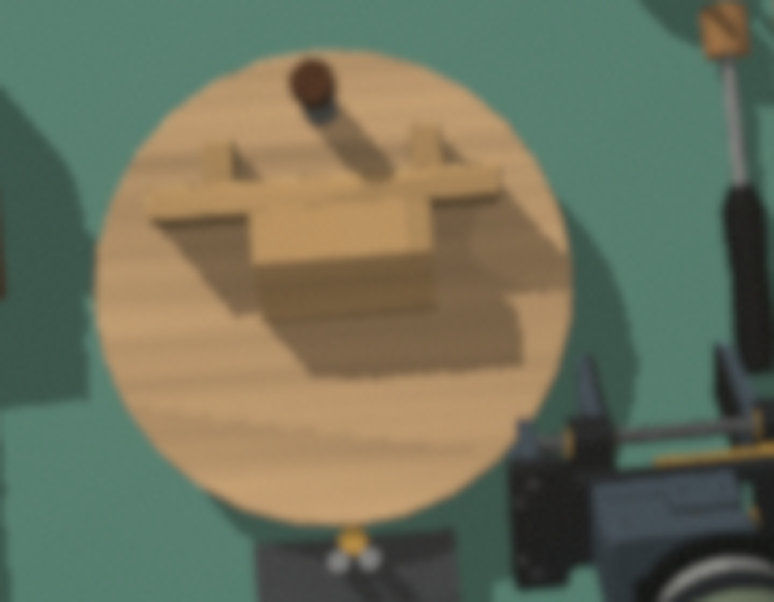

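The block's front now lies parallel to and against the fence. Its top is at crop (340, 230), and the plunger is still between the studs at crop (353, 541). A 45° tool tilt would put the wrist at its singularity. I'll tilt about 22° instead and move along the diagonal with the fingertip edges on the slope.

```bash
cat >> h.py <<'E'
R22=Rd@Ro.from_euler('y',22,degrees=True).as_matrix()
E
python3 - <<'E'
from h import *
s=get_state();p=s['tool_pos'];R=s['orientation']
e=rows(line(p,R,P(-.08,.15,.165),R22,4),.3)
e=rows(line(*e,P(-.08,.0075,.165),R22,7),.3,e)
e=rows(line(*e,P(-.0484,.0075,.1165),R22,4),.3,e)
E
```

```text
[[[0.007,-0.13,0.002],[-0.0012,-0.0101,0.0002],0.3],[[0.006,-0.131,-0.0],[-0.0012,-0.0102,0.0002],0.3],[[0.007,-0.13,-0.002],[-0.0013,-0.0101,0.0003],0.3],[[0.006,-0.13,-0.002],[-0.0012,-0.0101,0.0002],0.3]]
[[[-0.0,-0.509,-0.0],[0.0,-0.0,-0.0],0.3],[[-0.0,-0.509,-0.0],[0.0,-0.0,-0.0],0.3],[[-0.0,-0.509,-0.0],[0.0,-0.0,-0.0],0.3],[[-0.0,-0.509,-0.0],[0.0,-0.0,-0.0],0.3],[[-0.001,-0.509,-0.0],[0.0,-0.0,-0.0],0.3],[[0.0,-0.509,-0.0],[0.0,-0.0,-0.0],0.3],[[0.0,-0.509,-0.001],[0.0,-0.0,-0.0],0.3]]
[[[0.07,-0.0,0.355],[0.0,-0.0,-0.0],0.3],[[0.069,-0.0,0.355],[0.0,-0.0,-0.0],0.3],[[0.07,-0.0,0.355],[0.0,-0.0,-0.0],0.3],[[0.069,-0.0,0.356],[0.0,-0.0,-0.0],0.3]]
```

Call:
{"method": "drive_tool", "body": {"series": [[[0.006,-0.13,0],[-0.0012,-0.01,0.0002],0.3],[[0.006,-0.13,0],[-0.0012,-0.01,0.0002],0.3],[[0.006,-0.13,0],[-0.0012,-0.01,0.0002],0.3],[[0.006,-0.13,0],[-0.0012,-0.01,0.0002],0.3],[[0,0,0],[0,0,0],0.3],[[0,-0.51,0],[0,0,0],0.3],[[0,-0.51,0],[0,0,0],0.3],[[0,-0.51,0],[0,0,0],0.3],[[0,-0.51,0],[0,0,0],0.3],[[0,-0.51,0],[0,0,0],0.3],[[0,-0.51,0],[0,0,0],0.3],[[0,-0.51,0],[0,0,0],0.3],[[0,0,0],[0,0,0],0.3]]}}

```text
time_s: 15.3
tool_pos: [0.4451, 0.0529, 0.1657]
orientation: [[0.916, 0.086, 0.392], [0.078, -0.996, 0.037], [0.394, -0.003, -0.919]]
wrist_force: [0.2, 0.8, -0.3]
opening: 0.0639
gripper_force: 0.0
```

```bash
python3 - <<'E'
from h import *
s=get_state();q=s['tool_pos'];print((q[:2]-C)@n,(q[:2]-C)@t,q[2],s['joints'].round(3))
R=s['orientation'];print(np.degrees(Ro.from_matrix(R22.T@R).as_rotvec()))
e=rows(line(q,R,P(-.0484,.0075,.1165),R22,5),.3)
e=rows(line(*e,P(-.0307,.0075,.0988),R22,5),.3,e)
E
```

```text
-0.08026170323604136 0.005899085890322721 0.16566516295294323 [9.200e-02 1.100e-02 2.213e+00 2.000e-03 5.120e-01 1.576e+00]
[ 0.38619828  1.19846658 -0.41914177]
[[[0.05,0.01,0.289],[-0.0002,-0.0007,0.0002],0.3],[[0.05,0.01,0.288],[-0.0002,-0.0006,0.0003],0.3],[[0.052,0.01,0.288],[-0.0002,-0.0007,0.0002],0.3],[[0.053,0.009,0.288],[-0.0003,-0.0007,0.0002],0.3],[[0.055,0.008,0.288],[-0.0002,-0.0006,0.0003],0.3]]
[[[0.049,-0.0,0.115],[0.0,-0.0,-0.0],0.3],[[0.049,-0.0,0.116],[0.0,-0.0,-0.0],0.3],[[0.049,-0.0,0.115],[0.0,-0.0,-0.0],0.3],[[0.048,-0.0,0.115],[0.0,-0.0,-0.0],0.3],[[0.049,-0.0,0.115],[0.0,-0.0,-0.0],0.3]]
```

Now to the standoff, then the diagonal push (about 5 mm per full row) in small steps with force checks.

Call:
{"method": "drive_tool", "body": {"series": [[[0.05,0.01,0.29],[-0.0002,-0.0007,0.0002],0.3],[[0.05,0.01,0.29],[-0.0002,-0.0007,0.0002],0.3],[[0.05,0.01,0.29],[-0.0002,-0.0007,0.0002],0.3],[[0.05,0.01,0.29],[-0.0003,-0.0007,0.0003],0.3],[[0.05,0.01,0.29],[-0.0003,-0.0007,0.0003],0.3],[[0,0,0],[0,0,0],0.3]]}}

```text
time_s: 15.9
tool_pos: [0.477, 0.0518, 0.114]
orientation: [[0.927, 0.072, 0.369], [0.067, -0.997, 0.026], [0.37, 0.001, -0.929]]
wrist_force: [-0.8, 0.8, 0.3]
opening: 0.0639
gripper_force: 0.0
```

Call:
{"method": "drive_tool", "body": {"series": [[[0.049,0,0.115],[0,0,0],0.3],[[0.049,0,0.115],[0,0,0],0.3],[[0.049,0,0.115],[0,0,0],0.3],[[0.03,0,0.07],[0,0,0],0.3],[[0,0,0],[0,0,0],0.3]]}}

```text
time_s: 16.4
tool_pos: [0.4897, 0.0531, 0.1029]
orientation: [[0.926, 0.073, 0.372], [0.068, -0.997, 0.027], [0.373, 0.0, -0.928]]
wrist_force: [0.7, 0.1, -0.6]
opening: 0.0641
gripper_force: 0.0
```

```bash
python3 - <<'E'
from h import *
s=get_state();q=s['tool_pos'];print((q[:2]-C)@n,(q[:2]-C)@t,q[2],s['joints'].round(3),s['wrist_force'])
R=s['orientation'];print(np.degrees(Ro.from_matrix(R22.T@R).as_rotvec()))
E
```

```text
-0.03582220823636119 0.0092081974026306 0.1028774172145399 [ 0.089  0.186  2.21  -0.018  0.364  1.602] [ 0.70715428  0.13765869 -0.61789061]
[-0.11124378 -0.12891006  0.20356981]
```

Call:
{"method": "drive_tool", "body": {"series": [[[0.03,0,0.07],[0,0,0],0.3],[[0,0,0],[0,0,0],0.3]]}}

```text
time_s: 16.6
tool_pos: [0.4918, 0.0532, 0.1008]
orientation: [[0.925, 0.073, 0.372], [0.068, -0.997, 0.027], [0.373, 0.0, -0.928]]
wrist_force: [0.8, 0.3, 0.0]
opening: 0.0641
gripper_force: 0.0
```

Call:
{"method": "drive_tool", "body": {"series": [[[0.02,0,0.046],[0,0,0],0.3],[[0,0,0],[0,0,0],0.3]]}}

```text
time_s: 16.8
tool_pos: [0.4932, 0.0533, 0.0994]
orientation: [[0.925, 0.073, 0.372], [0.068, -0.997, 0.027], [0.373, 0.0, -0.928]]
wrist_force: [0.1, 1.5, 0.4]
opening: 0.064
gripper_force: 0.0
```

Call:
{"method": "drive_tool", "body": {"series": [[[0.01,0,0.023],[0,0,0],0.3],[[0,0,0],[0,0,0],0.3]]}}

```text
time_s: 17.0
tool_pos: [0.4938, 0.0533, 0.0988]
orientation: [[0.926, 0.073, 0.372], [0.068, -0.997, 0.027], [0.373, 0.0, -0.928]]
wrist_force: [-0.1, -0.6, -0.5]
opening: 0.0638
gripper_force: 0.5
```

Call:
{"method": "drive_tool", "body": {"series": [[[0.01,0,0.023],[0,0,0],0.3],[[0,0,0],[0,0,0],0.3]]}}

```text
time_s: 17.2
tool_pos: [0.4941, 0.0534, 0.0983]
orientation: [[0.926, 0.073, 0.371], [0.068, -0.997, 0.027], [0.372, 0.0, -0.928]]
wrist_force: [-4.2, -0.4, 5.9]
opening: 0.0639
gripper_force: 3.6
```

Call:
{"method": "drive_tool", "body": {"series": [[[0.01,0,0.023],[0,0,0],0.3],[[0,0,0],[0,0,0],0.3]]}}

```text
time_s: 17.4
tool_pos: [0.4944, 0.0534, 0.0981]
orientation: [[0.926, 0.073, 0.371], [0.068, -0.997, 0.027], [0.372, 0.001, -0.928]]
wrist_force: [-8.2, -1.1, 12.5]
opening: 0.0641
gripper_force: 7.8
```

Call:
{"method": "drive_tool", "body": {"series": [[[0.007,0,0.012],[0,0,0],0.3],[[0,0,0],[0,0,0],0.3],[[0,0,0],[0,0,0],0.3]]}}

```text
time_s: 17.7
tool_pos: [0.4944, 0.0534, 0.098]
orientation: [[0.926, 0.073, 0.371], [0.068, -0.997, 0.027], [0.372, 0.001, -0.928]]
wrist_force: [-11.6, -0.7, 16.4]
opening: 0.0639
gripper_force: 10.0
```

Call:
{"method": "drive_tool", "body": {"series": [[[0.014,0,-0.003],[0,0,0],0.3],[[0,0,0],[0,0,0],0.3],[[0,0,0],[0,0,0],0.3]]}}

```text
time_s: 18.0
tool_pos: [0.4945, 0.0534, 0.098]
orientation: [[0.926, 0.073, 0.37], [0.068, -0.997, 0.027], [0.371, 0.001, -0.929]]
wrist_force: [-13.1, -1.3, 15.8]
opening: 0.0637
gripper_force: 10.0
```

```bash
python3 - <<'E'
from h import *
p,d=snap('top','t5');p2,d2=snap('scene','s5')
a=cv2.resize(p[190:320,230:370],(400,371),interpolation=cv2.INTER_CUBIC);b=cv2.resize(p2[210:340,260:400],(400,371),interpolation=cv2.INTER_CUBIC)
cv2.imwrite('pics/c5.png',np.hstack([a,b]))
W=cloud('top',d);r=np.linalg.norm(W[...,:2]-C,axis=-1)
k=(W[...,2]>.127)&(W[...,2]<.15)&(r<.14)&(W[...,0]>.6);q=W[k];print('post',len(q),q.mean(0),np.arctan2(*(q.mean(0)[:2]-C)))
s=get_state();print(s['wrist_force'],s['torque'],s['tool_pos'],s['time_s'])
E
```

```text
post 97 [0.62801877 0.07322889 0.13594021] 1.491318419979557
[-12.00716879  -0.42748508  16.35056978] [0.08870098 1.06495346 0.15576856] [0.49446679 0.05340436 0.0979992 ] 18.1
```

View pics/c5.png

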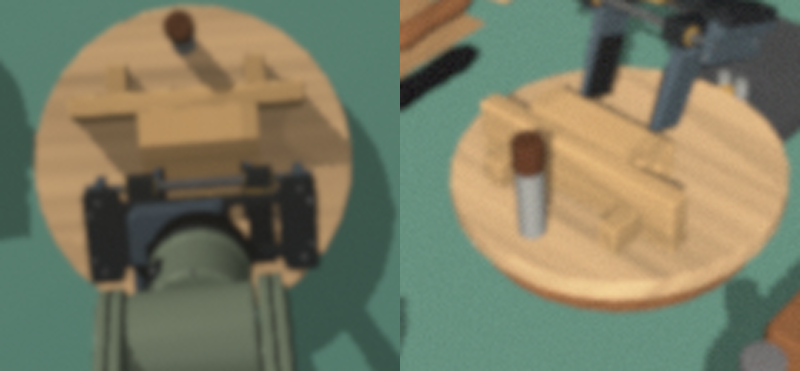

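The picture shows the block flush along the fence with no gap, its top at left-hand crop (197, 125). Both fingertips are on the slope, and the post is unchanged at angle 1.491. The push holds at about 20 N, roughly 12 N forward and 16 N down.

```bash
python3 -c "
from workcell import *
print(close_job())"
```

```text
the job is handed in; nothing more can be done
None
```

The turntable is in its detent, and I handed the job in at about 18 s with the arm holding the wooden block square and flush against the fence and down on the platter (about 20 N diagonal push on its slope); no other tools were touched.

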